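# Centre a slotted test bar under the setting blade of a bend rig

### The job

Swing the blue yoke over so that its blade comes down on the ivory test bar, and tap the bar along its rollers from its ends until the blade drops fully into the slot in the bar. Then feel that it is held: with the blade in, push with about 8 N on the bar's left end and then on its right end (as the robot sees them). Never push the bar harder than 13 N, leave the bar lying on its rollers with the blade in the slot, and do not disturb the vial, marker and timer beside the rig.

Things in the scene. Friction and masses are not known exactly. Their poses are not given: they have to be found in the camera images.
- rig: Three-point-bend rig, fixed: dark steel base 140 x 160 x 14 mm, two aluminium roller pedestals, and a dark rear block carrying a blue swing-over yoke (the setting gauge). Origin: on the worktop, below the middle between the rollers; x points to the rear block, y along the test bar (+y = robot's left), z up. The base ends at y = +-80 mm, so both bar ends overhang freely.
- roller_mid (a point): Point on the rig, 56 mm above its origin, midway between the tops of the two rollers. The rollers lie along the rig's x at y = +-60 mm. Side cheeks there, 14 mm higher than the roller tops, keep the bar within 1.5 mm either way of x = 0.
- hinge_mid (a point): Nominal middle of the yoke's hinge line, fixed on the rig at x = 60, z = 92 mm; the line runs along the rig's y. The gauge is clamped in slotted holes: yoke, blade and grip bar together stand up to 9 mm to either side of the rig's y = 0. That offset is not reported; the blade, not the rig, marks the true centre.
- yoke (a joint): Yoke angle a, rad: parked leaning back near 1.75, 0 level over the bar; about 0.12 with the blade resting on the bar's top, under 0.03 with it in the slot. Black round grip bar at the free end, 12 mm thick, along y, clear for 70 mm between the legs; its axis is at rig x = 60 - 130 cos a, z = 92 + 130 sin a mm. Hinge damped: past upright the 0.2 kg yoke sinks slowly by itself.
- bar: Ivory-coloured polymer test bar, loose on the rollers along the rig's y: 180 mm long (its own y), 30 wide (x), 24 high, about 0.18 kg. Origin: middle of its underside; +y end = robot's left end. It starts up to 30 mm out of place to either side and slides under about 1 to 4 N. Once the blade is in its slot it can shift 1.5 mm either way and then stops hard.
- slot (a point): Middle of the mouth of the slot across the bar's top, 24 mm above the bar's origin: 8 mm wide (along the bar), 9 mm deep, right across the bar's width. The steel blade under the yoke is 5 mm thick, 60 mm from the hinge (over rig x = 0), and reaches 7 mm into the slot when fully down.
- vial_c: glass sample vial with a dark blue cap, 25 mm across, 53 mm tall, standing; origin under its middle. Leave alone.
- marker_red: red and white felt marker lying flat, 136 mm long, 17 mm thick; origin under its middle, its y axis along it. Leave alone.
- timer: small white bench timer with one red and two grey keys, 66 x 58 mm, 20 mm high; origin under its middle. Leave alone.
Mind the look-alikes: they are no part of the job. Of the things that look like the bar, the larger one is meant.

How it is judged:
By the outcome, as a careful person would: the job done as asked, in the order asked, and still so for the second after the job is handed in, with the robot touching nothing.
It also fails if it takes over 72 s, if anything falls off the work surface, if the arm or the gripper's body presses on something with over 40 N, if the wrist force passes 120 N, or if a joint passes its speed limit or range.

### The arm

A 6-joint arm with a two-finger parallel gripper is mounted at the origin on a cart in front of the work surface, level with it; the furniture and walls round the work are solid. World frame = base frame: x ahead of the robot, y to its left, z up, the work surface at z = 0. Lengths are in m, angles in rad, forces in N, time in s.
With the tool pointing down it reaches from about 0.25 to 0.725 m from the base axis. Payload 4 kg.
Tool frame: the origin (TCP) lies at the very end of the fingers, on their centre line; the grasp point (between the pads) lies 19 mm behind it; z points along the fingers, y is the line along which they close (so a half turn about z gives the same grasp; the last joint's range is limited). The gripper opens to 85 mm and grips with 20 to 120 N. Pads are 22 mm wide; open, the fingers measure 114 mm over their backs; the gripper's body (76 mm by 85 mm) begins 54 mm behind the grasp point. The pads swing forward as they close: fully open they stand 13 mm farther back than shut.
Start: joints at [-1.117, 0.241, 0.005, 1.335, 0, 1.571], TCP at [0.219, -0.449, 0.231] pointing down, gripper open.
Joint ranges: [-2.72, 2.72], [-1.05, 1.87], [-1.09, 1.28], [-1.99, 2.15], [-1.42, 1.44], [-3.14, 3.14]. Speed limits (rad/s): [2.79, 2.79, 3.14, 3.14, 3.14, 3.14].

### API

Orientations are given as a unit quaternion [x, y, z, w].
In Python, from workcell import bot, vision, workorder, boxes_of gives the robot as it stands.
- The arm moves only by the tool send_rows, never from a script. Its argument "motion" is text: rows parted by semicolons, each of 5 numbers parted by spaces: the closure, from -1 (fully open) to 1 (shut), so that 0 is half open, then the shift along the tool's x, y, z in cm, then the turn about the tool's z in rad. In form: claw x y z twist; .... A call has 1 to 5 rows; each row is the pose to reach, as a shift and turn from the pose commanded when the call began, along the tool's axes at that moment; what a row does not reach only later rows make up. A row lasts 1/10 s, in which the tool goes at most 50 mm and 8.59 degrees, less where a joint would pass 70% of its speed; a pose out of reach is approached as far as the arm can. A call with a gripper value outside its range is refused whole. The fingers move at their own pace and stop on an object; the grip force is fixed at half the most. Time passes only in rows, so rows that repeat a pose let the fingers close. It gives the time, the measured TCP pose, the force, the opening and the grip force at its end, in the units of the state.
- bot.get_obs(): the state, without advancing time (a new reading comes with each control period).
- vision.camera(name): name is "side" or "top"; returns the picture (480x640x3 uint8, red, green, blue); there is no depth.
- vision.camera_model(name): a dict with "fov_y" (degrees; the focal length in pixels is half the picture's height over the tangent of half this angle, whatever the lens; pixels are square), "cx", "cy" (the principal point, pixels), "world_from_camera" (4x4, takes a point from camera to world coordinates). Camera axes: x right, y down, z forward; pixel columns grow to the right and rows downward; lengths in m; the calibration is good to about 2 mm. A picture is of the moment at which its call begins. camera_model takes no time and is no camera call.
- workorder.job_done(): hands the job in; it is judged then, once.
Trained networks look in the newest picture that a camera, given by its name, has taken for a name from the list of things; names that differ only in an ending like _2 or _b are one class to them, and where a whole thing is asked for, a point or a joint stands for the part that bears it (a point fixed in the world has none). Each returns a list of dicts, best first, with "conf" (0 to 1); they miss things now and then, are a little off and sometimes report something else, mostly with a low value. They report only what shows in the picture. A call takes as long as a camera call. They do not tell look-alikes from the thing itself.
- boxes_of(camera, target): "rect" ([centre column, centre row, width, height] in pixels, round what is visible of it).
The state is a dict: "clock": time; "joint_pos": joint angles; "joint_vel": joint speeds; "tau": joint torques, N m; "eef_pos": TCP position; "tool_rot": TCP orientation; "ft_force": force on the tool from outside, world axes, zero at the start; "ft_torque": the same for the moment, N m; "grip_width": finger opening in m; "grasp_force": force on a finger pad.
Only numpy, scipy, OpenCV 4.12 (cv2) and the standard library are available. Lean on these libraries where they do the work, as an engineer would, in place of code of your own. Each camera call takes 0.05 s, during which the arm holds its last target. There are 200 camera calls.

## Working session

There is one attempt and no reset: what is moved stays moved. The work goes in short steps, Python scripts to look and compute and a tool call to move; the robot and the scene stay as the last step left them, time stands still between calls to the robot, and variables do not carry over. Pictures are saved under pics/ and viewed, at most 10 in all, crops included, and the job is handed in when it is done.

Besides the shell and the picture viewer there is one more tool, called as a command line: name --argument value ..., lists and objects as JSON in quotes. send_rows: Moves the arm, as the interface text tells. Its arguments: {"type":"object","properties":{"motion":{"type":"string"}},"required":["motion"]}

```bash
mkdir -p pics; ls; cat > h.py <<'E'
import numpy as np, cv2
from workcell import bot, vision, workorder, boxes_of
def snap(c,fn=None):
    im=vision.camera(c)
    if fn: cv2.imwrite('pics/'+fn,cv2.cvtColor(im,cv2.COLOR_RGB2BGR))
    return im
def K(c):
    m=vision.camera_model(c); f=240/np.tan(np.radians(m['fov_y'])/2)
    return f,m['cx'],m['cy'],np.array(m['world_from_camera'])
def ray(c,u,v):
    f,cx,cy,T=K(c); d=T[:3,:3]@np.array([(u-cx)/f,(v-cy)/f,1]); return T[:3,3],d
def atz(c,u,v,z):
    o,d=ray(c,u,v); return o+d*(z-o[2])/d[2]
def proj(c,P):
    f,cx,cy,T=K(c); P=np.atleast_2d(P); q=(P-T[:3,3])@T[:3,:3]
    return np.c_[f*q[:,0]/q[:,2]+cx,f*q[:,1]/q[:,2]+cy]
E
python3 - <<'E'
from h import *
np.set_printoptions(precision=4,suppress=True)
for c in('top','side'):
    snap(c,c+'0.png'); print(c,K(c))
    for t in('rig','bar','yoke','vial_c','marker_red','timer'):
        print(t,[(round(b['conf'],2),np.round(b['rect'])) for b in boxes_of(c,t)][:4])
print(bot.get_obs())
E
```

```text
pics
top (np.float64(438.14034853145773), 320.5946041054168, 247.59000372042064, array([[-0.0195, -0.9873,  0.1576,  0.4328],
       [-0.9998,  0.0205,  0.0042, -0.1281],
       [-0.0074, -0.1575, -0.9875,  0.975 ],
       [ 0.    ,  0.    ,  0.    ,  1.    ]]))
rig [(0.91, array([380., 266.,  83.,  76.]))]
bar [(0.66, array([382., 271.,  88.,  36.])), (0.64, array([175., 328.,  65.,  19.]))]
yoke [(0.68, array([399., 227.,  57.,  36.])), (0.37, array([381., 263.,  82.,  75.]))]
vial_c [(0.75, array([401., 227.,  59.,  39.])), (0.47, array([310., 295.,   8.,  16.]))]
marker_red [(0.65, array([482., 302.,  57.,  32.]))]
timer [(0.79, array([455., 230.,  36.,  35.]))]
side (np.float64(596.0675639607854), 320.43227773175704, 238.97726054722705, array([[-0.9884, -0.1072,  0.1073,  0.3868],
       [-0.151 ,  0.6329, -0.7594,  0.9633],
       [ 0.0135, -0.7668, -0.6417,  1.0432],
       [ 0.    ,  0.    ,  0.    ,  1.    ]]))
rig [(0.73, array([325., 239.,  67.,  57.]))]
bar [(0.95, array([335., 228.,  31.,  48.])), (0.67, array([352., 386.,  13.,  61.])), (0.32, array([325., 241.,  62.,  52.]))]
yoke [(0.64, array([307., 192.,  24.,  59.]))]
vial_c [(0.44, array([339., 280.,  13.,  18.]))]
marker_red [(0.72, array([366., 199.,  15.,  23.]))]
timer [(0.68, array([304., 202.,  22.,  14.]))]
{'clock': 0.7, 'joint_pos': array([-1.117 ,  0.2405,  0.005 ,  1.3352,  0.    ,  1.5708]), 'joint_vel': array([ 0.0009, -0.001 , -0.0011, -0.0012, -0.0025,  0.0001]), 'tau': array([  0.0001, -37.2078,  25.2642,   0.0009,   0.    ,  -0.    ]), 'eef_pos': array([ 0.2192, -0.4494,  0.2314]), 'tool_rot': array([0.9744, 0.225 , 0.    , 0.    ]), 'ft_force': array([-0.2584, -0.373 ,  0.0314]), 'ft_torque': array([ 0.0002, -0.0196,  0.0312]), 'grasp_force': 0.0, 'grip_width': 0.08573094227092712}
```

```bash
python3 - <<'E'
import cv2
t=cv2.imread('pics/top0.png'); s=cv2.imread('pics/side0.png')
cv2.imwrite('pics/t1.png',cv2.resize(t[200:350,310:510],None,fx=4,fy=4,interpolation=cv2.INTER_CUBIC))
cv2.imwrite('pics/s1.png',cv2.resize(s[150:300,240:440],None,fx=4,fy=4,interpolation=cv2.INTER_CUBIC))
E
```

```text
(no output)
```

View pics/top0.png

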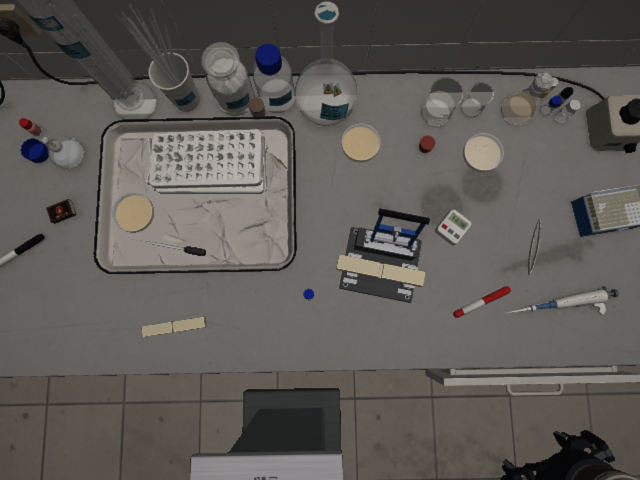

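View pics/t1.png

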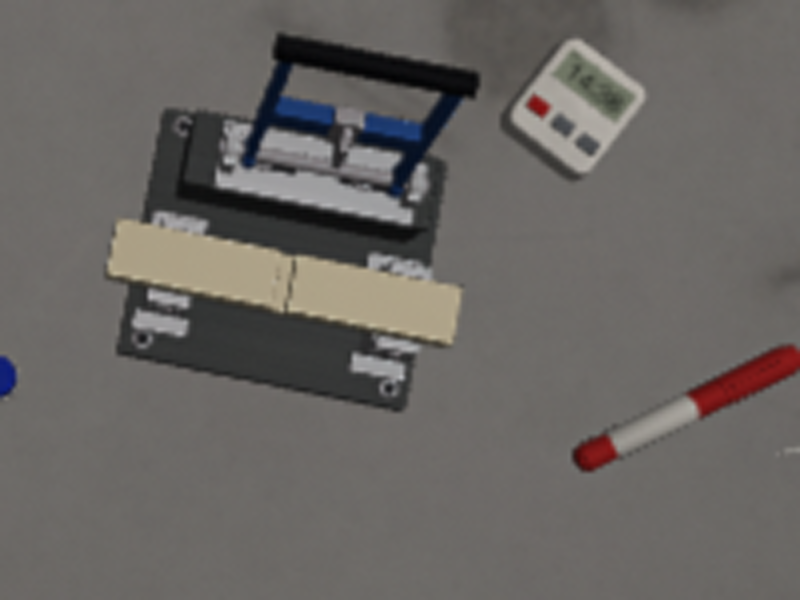

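View pics/s1.png

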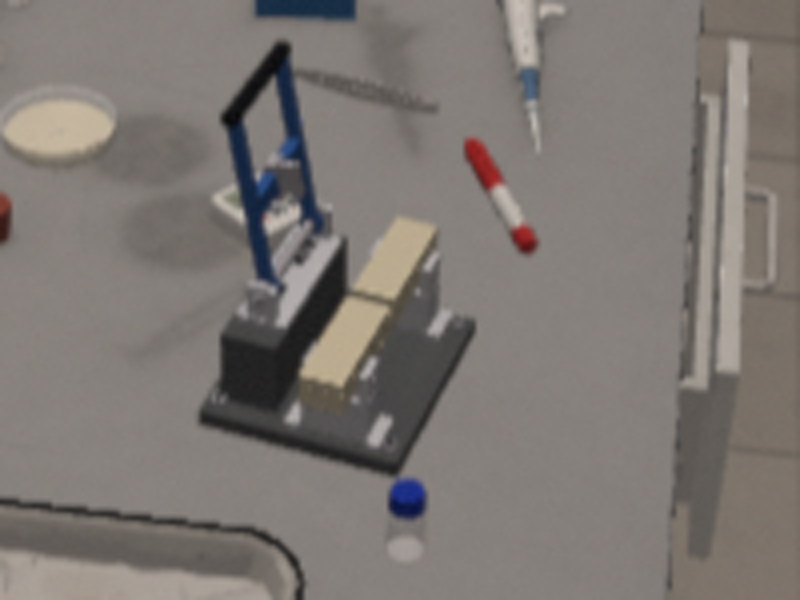

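```bash
cat > fit.py <<'E'
from h import *
from scipy.optimize import least_squares
np.set_printoptions(precision=4,suppress=True)
def R(p,P): # rig->world
    c,s=np.cos(p[2]),np.sin(p[2]); P=np.atleast_2d(P)
    return np.c_[p[0]+c*P[:,0]-s*P[:,1],p[1]+s*P[:,0]+c*P[:,1],P[:,2]]
def grip(p,y): a=p[3]; return [.06-.13*np.cos(a),p[4]+y,.092+.13*np.sin(a)]
def pts(p):
    b=.014; s=p[5]; w=p[8]; h=.0435
    base={'rl':[.07,.08,b],'rr':[.07,-.08,b],'fr':[-.07,-.08,b],'fl':[-.07,.08,b]}
    X=p[6]
    bar={'Brl':[X+.015,s+.09,.08],'Brr':[X+.015,s-.09,.08],'Bfr':[X-.015,s-.09,.08],'Bfl':[X-.015,s+.09,.08],'S':[X,s,.08]}
    return {**base,**bar,'G':grip(p,0)}
obs={'top':{'rl':(163,110),'rr':(445,157),'fr':(403,410),'fl':(117,352),'Brl':(118,220),'Brr':(462,287),'Bfr':(450,345),'Bfl':(107,275),'S':(285,283),'G':(376,67)},
'side':{'fl':(393,460),'fr':(475,320),'rl':(203,406),'Brl':(303,372),'Bfl':(346,386),'Brr':(397,217),'Bfr':(438,230),'S':(371,298),'G':(258,83)}}
off={'top':(310,200),'side':(240,150)}
def res(p,full=False):
    q=pts(p); r=[];n=[]
    for i,c in enumerate(obs):
        for k,v in obs[c].items():
            e=proj(c,R(p,q[k]))[0]+p[9+2*i:11+2*i]-(np.array(v)/4+off[c]); r+=list(e); n.append((c,k,np.round(e,2)))
    if full: return n
    return np.array(r+list(p[9:13]/1.)+[p[6]/.001,(p[3]-1.75)/.03])
if __name__=='__main__':
    p0=np.array([.4,-.25,.1,1.75,0,0,0,0,0,0,0,0,0])
    f=least_squares(res,p0); p=f.x; print(p); 
    for n in res(p,True): print(*n)
    np.save('p.npy',p)
    J=np.linalg.pinv(f.jac.T@f.jac); print('sd mm',1000*.5*np.sqrt(np.diag(J))[[0,1,4,5]])
    for c in('top','side'):
        print(c,[(t,np.round(atz(c,*b,z),3)) for t,b,z in ([('vial',(308.5,294.5),.05),('mark',(482,302),.01),('timer',(455,227),.02)] if c=='top' else [('vial',(341,288),.02)])])
E
python3 fit.py
```

```text
[  0.537   -0.2521  -0.2188   1.6538  -0.0046   0.0027  -0.0093 -74.243
  20.1762   0.4373  -0.9798  -0.366    1.1112]
top rl [-0.86  2.36]
top rr [-0.52  4.51]
top fr [-0.54  3.64]
top fl [-1.39  3.53]
top Brl [ 0.33 -2.59]
top Brr [ 0.63 -2.22]
top Bfr [ 1.26 -2.34]
top Bfl [ 0.29 -2.16]
top S [ 0.28 -2.69]
top G [ 0.07 -1.07]
side fl [4.33 1.84]
side fr [3.32 0.35]
side rl [1.45 1.76]
side Brl [-2.38 -0.11]
side Bfl [-1.93 -0.68]
side Brr [-1.39 -0.93]
side Bfr [-1.22 -1.68]
side S [-1.25 -0.87]
side G [-0.55 -0.79]
sd mm [0.9049 1.0728 0.9864 0.6371]
top [('vial', array([ 0.481, -0.097,  0.05 ])), ('mark', array([ 0.459, -0.474,  0.01 ])), ('timer', array([ 0.625, -0.423,  0.02 ]))]
side [('vial', array([ 0.48 , -0.072,  0.02 ]))]fit.py:29: RuntimeWarning: invalid value encountered in sqrt
  J=np.linalg.pinv(f.jac.T@f.jac); print('sd mm',1000*.5*np.sqrt(np.diag(J))[[0,1,4,5]])
```

```bash
sed -i "s/\[\.07,/[p[7]+.07,/g; s/\[-\.07,/[p[7]-.07,/g; s/; w=p\[8\]; h=.0435//" fit.py; python3 fit.py
```

```text
Traceback (most recent call last):
  File "fit.py", line 26, in <module>
    f=least_squares(res,p0); p=f.x; print(p);
  File "fit.py", line 21, in res
    e=proj(c,R(p,q[k]))[0]+p[9+2*i:11+2*i]-(np.array(v)/4+off[c]); r+=list(e); n.append((c,k,np.round(e,2)))
      ~~~~^^^^^^^^^^^^^
  File "h.py", line 15, in proj
    f,cx,cy,T=K(c); P=np.atleast_2d(P); q=(P-T[:3,3])@T[:3,:3]
              ~^^^
  File "h.py", line 8, in K
    m=vision.camera_model(c); f=240/np.tan(np.radians(m['fov_y'])/2)
ValueError: time passes only in moves, steps and waits
```

```bash
sed -i 's/^def K/import functools\n@functools.lru_cache\ndef K/' h.py; python3 fit.py
```

```text
[  0.5244  -0.2501  -0.2157   1.752   -0.0044   0.004   -0.       0.0228
 -46.2601   0.2629  -0.1038   0.09     1.1886]
top rl [ 0.03 -0.99]
top rr [0.3 0.9]
top fr [ 0.51 -0.14]
top fl [-0.27  0.03]
top Brl [-0.44 -0.03]
top Brr [-0.05  0.1 ]
top Bfr [ 0.61 -0.  ]
top Bfl [-0.45  0.42]
top S [-0.43 -0.24]
top G [-0.08  0.06]
side fl [1.25 0.71]
side fr [ 0.29 -0.67]
side rl [-1.49  0.78]
side Brl [-0.64  0.45]
side Bfl [-0.16 -0.13]
side Brr [ 0.07 -0.48]
side Bfr [ 0.27 -1.25]
side S [ 0.37 -0.38]
side G [-0.04 -0.22]
sd mm [0.9915 1.0769 0.9833 0.6411]
top [('vial', array([ 0.481, -0.097,  0.05 ])), ('mark', array([ 0.459, -0.474,  0.01 ])), ('timer', array([ 0.625, -0.423,  0.02 ]))]
side [('vial', array([ 0.48 , -0.072,  0.02 ]))]
```

```bash
cat > go.py <<'E'
import sys
from fit import *
from scipy.spatial.transform import Rotation as Ro
p=np.load('p.npy'); o=bot.get_obs(); e=np.array(o['eef_pos']); T=Ro.from_quat(o['tool_rot']).as_matrix()
c,s=np.cos(p[2]),np.sin(p[2]); d=e-[p[0],p[1],0]
print('t',o['clock'],'rig mm',np.round(1000*np.array([c*d[0]+s*d[1],-s*d[0]+c*d[1],d[2]]),1),'F',o['ft_force'])
print('twist',np.arctan2(T[1,0],T[0,0])-p[2])
if len(sys.argv)>3:
    g=R(p,np.array(sys.argv[1:4],float)/1000)[0]; print('shift cm',100*T.T@(g-e),'radius',np.hypot(*g[:2]))
E
python3 go.py 116 -4.4 310
```

```text
t 0.7 rig mm [-255.5 -260.   231.4] F [-0.2584 -0.373   0.0314]
twist 0.6695399088709708
shift cm [44.9939  3.0134 -7.8631] radius 0.6953337672269707
```

send_rows --motion "1 3 0 -4 0.14; 1 8 0 -8 0.28; 1 13 0 -8 0.42; 1 18 1 -8 0.56; 1 23 1.5 -8 0.67"

```text
clock: 1.2
eef_pos: [0.4158, -0.3682, 0.3123]
tool_rot: [0.994, -0.111, 0.001, 0.001]
ft_force: [0.7, -0.3, -0.1]
grip_width: 0.0122
grasp_force: 0.0
```

```bash
python3 go.py 116 -4.4 310
```

```text
t 1.2 rig mm [ -80.8 -138.7  312.3] F [ 0.7384 -0.31   -0.1066]
twist -0.00674343247799758
shift cm [ 19.5928 -13.5596   0.2484] radius 0.6953337672269707
```

send_rows --motion "1 4 -2.7 0 0; 1 8 -5.4 0 0; 1 12 -8.1 0 0; 1 16 -10.8 0 0; 1 19.6 -13.6 0 0"

```text
clock: 1.7
eef_pos: [0.6367, -0.2768, 0.3109]
tool_rot: [0.994, -0.108, 0.0, 0.0]
ft_force: [0.1, -1.0, 0.9]
grip_width: -0.0
grasp_force: 0.0
```

```bash
python3 go.py 116 -4.4 195
```

```text
t 1.7 rig mm [115.3  -2.  310.9] F [ 0.0642 -1.0051  0.887 ]
twist -0.00032733054185801747
shift cm [ 0.0618  0.2337 11.5872] radius 0.6953337672269707
```

send_rows --motion "1 0 0.2 4 0; 1 0 0.2 8 0; 1 0 0.2 11.3 0; 1 -1 0.2 11.3 0; 1 -1.5 0.2 11.3 0"

```text
clock: 2.2
eef_pos: [0.6187, -0.2759, 0.1959]
tool_rot: [0.994, -0.108, -0.002, -0.001]
ft_force: [-0.0, -0.1, 1.2]
grip_width: 0.0002
grasp_force: 0.2
```

send_rows --motion "1 -0.7 0 0 0; 1 -1.4 0 0 0; 1 -2.1 0 0 0; 1 -2.8 0 0 0; 1 -3.5 0 0 0"

```text
clock: 2.7
eef_pos: [0.5852, -0.269, 0.1989]
tool_rot: [0.994, -0.108, 0.001, 0.0]
ft_force: [0.8, -0.3, 0.6]
grip_width: -0.0001
grasp_force: 0.4
```

```bash
python3 go.py
```

```text
t 2.7 rig mm [ 63.4  -5.5 198.9] F [ 0.8013 -0.3214  0.5806]
twist -0.0006108830994017989
```

send_rows --motion "1 -0.7 0 0 0; 1 -1.4 0 0 0; 1 -2.1 0 0.2 0; 1 -2.8 0 0.4 0; 1 -3.5 0 0.6 0"

```text
clock: 3.2
eef_pos: [0.5508, -0.2613, 0.1918]
tool_rot: [0.994, -0.108, -0.0, -0.0]
ft_force: [1.0, -0.6, 0.0]
grip_width: 0.0002
grasp_force: 0.4
```

```bash
python3 go.py; python3 - <<'E'
from h import *
s=snap('side','s2.png'); t=snap('top','t2.png')
a=cv2.imread('pics/s2.png')[130:270,250:390]; b=cv2.imread('pics/t2.png')[190:330,310:450]
cv2.imwrite('pics/c2.png',cv2.resize(cv2.hconcat([a,b]),(800,400),interpolation=cv2.INTER_CUBIC))
E
```

```text
t 3.2 rig mm [ 28.1  -5.3 191.8] F [ 0.9667 -0.6132  0.0073]
twist -0.00052244419137501
```

View pics/c2.png

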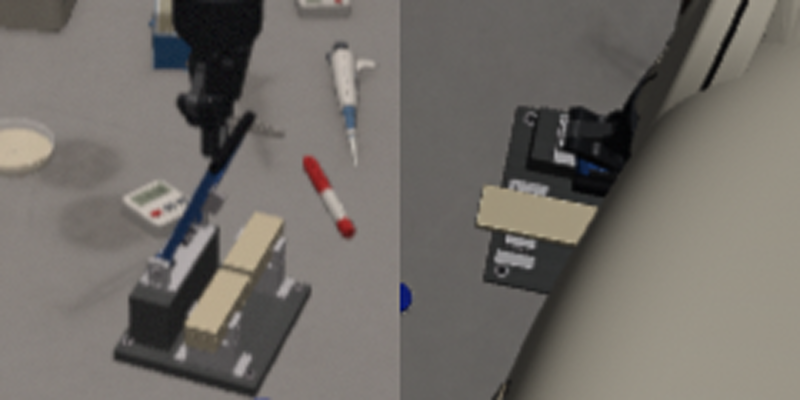

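send_rows --motion "1 0 0 -5 0; 1 0 0 -9 0; 1 -0.5 -4 -9 0; 1 -1.8 -8 -9 0; 1 -2.8 -13 -9 0"

```text
clock: 3.8
eef_pos: [0.5517, -0.1293, 0.2824]
tool_rot: [0.994, -0.109, 0.0, 0.0]
ft_force: [1.2, 0.8, -0.3]
grip_width: -0.0001
grasp_force: 0.0
```

send_rows --motion "1 0 0 5 0; 1 0 0 10 0; 1 0 0 15 0; 1 0 0 18 0; 1 0 0 21.4 0"

```text
clock: 4.3
eef_pos: [0.5516, -0.1292, 0.0666]
tool_rot: [0.994, -0.108, -0.0, -0.0]
ft_force: [0.2, 0.0, 0.7]
grip_width: -0.0004
grasp_force: 0.0
```

```bash
python3 go.py 0 124 66; python3 - <<'E'
from h import *
for c in('side','top'): snap(c,c+'3.png')
a=cv2.imread('pics/side3.png')[150:290,260:400]; b=cv2.imread('pics/top3.png')[190:330,310:450]
cv2.imwrite('pics/c3.png',cv2.resize(cv2.hconcat([a,b]),(800,400),interpolation=cv2.INTER_CUBIC))
E
```

```text
t 4.3 rig mm [  0.7 123.9  66.6] F [0.242  0.0045 0.7267]
twist -0.00017639049836962184
shift cm [-0.0664 -0.0123  0.0573] radius 0.5658720090694976
```

View pics/c3.png

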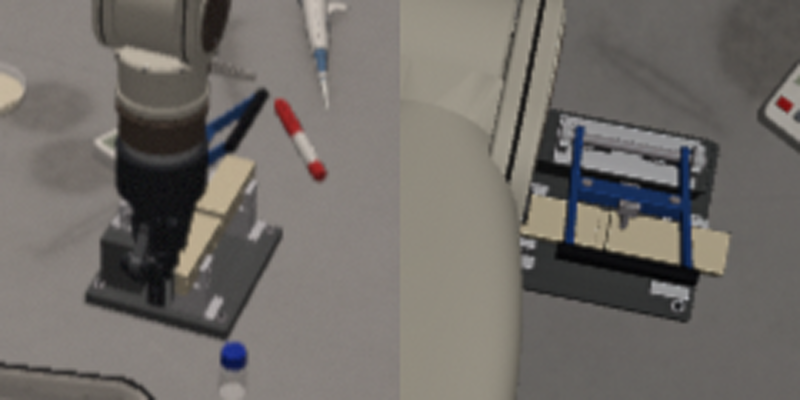

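send_rows --motion "1 0 0 0 0; 1 0 0 0 0; 1 0 0 0 0; 1 0 0 0 0; 1 0 0 0 0"

```text
clock: 4.9
eef_pos: [0.5527, -0.1297, 0.0693]
tool_rot: [0.994, -0.108, 0.001, 0.0]
ft_force: [-0.1, -0.1, 0.0]
grip_width: -0.0002
grasp_force: 0.0
```

send_rows --motion "1 0 0 0 0; 1 0 0 0 0; 1 0 0 0 0; 1 0 0 0 0; 1 0 0 0 0"

```text
clock: 5.4
eef_pos: [0.5519, -0.1295, 0.068]
tool_rot: [0.994, -0.108, -0.0, -0.0]
ft_force: [0.8, -0.0, 0.3]
grip_width: -0.0
grasp_force: 0.0
```

send_rows --motion "1 0 0 0 0; 1 0 0 0 0; 1 0 0 0 0; 1 0 0 0 0; 1 0 0 0 0"

```text
clock: 5.9
eef_pos: [0.552, -0.1295, 0.0681]
tool_rot: [0.994, -0.108, -0.0, -0.0]
ft_force: [-0.2, -0.2, 0.5]
grip_width: -0.0002
grasp_force: 0.0
```

```bash
python3 go.py 0 124 66; python3 - <<'E'
from h import *
from fit import R
for c in('side','top'): snap(c,c+'4.png')
a=cv2.imread('pics/side4.png')[150:290,260:400]; b=cv2.imread('pics/top4.png')[190:330,310:450]
cv2.imwrite('pics/c4.png',cv2.resize(cv2.hconcat([a,b]),(800,400),interpolation=cv2.INTER_CUBIC))
p=np.load('p.npy')
for a in(0.02,.12,.3):
  P=R(p,[[.06-.13*np.cos(a),p[4]+y,.092+.13*np.sin(a)] for y in(-.043,.043)])
  print(a,(proj('top',P)-[310,190])/.35+[400,0],(proj('side',P)-[260,150])/.35)
E
```

```text
t 5.9 rig mm [  1.1 123.7  68.1] F [-0.2452 -0.2098  0.5451]
twist -0.0004752231395852846
shift cm [-0.1063 -0.0282  0.2117] radius 0.5658720090694976
0.02 [[659.6918 340.6455]
 [538.0403 316.4229]] [[300.0888 181.3441]
 [270.2463 236.5168]]
0.12 [[663.1956 338.982 ]
 [539.7428 314.4096]] [[300.0131 169.8203]
 [270.0058 224.8141]]
0.3 [[670.4423 331.0835]
 [543.7525 305.903 ]] [[296.4297 148.3985]
 [266.0008 202.9934]]
```

View pics/c4.png

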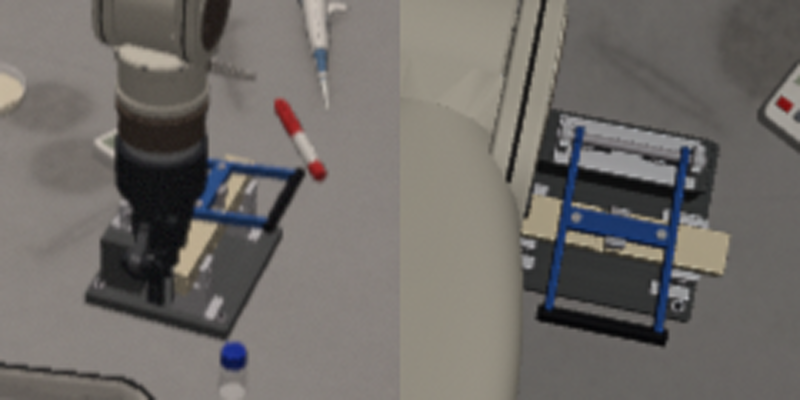

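send_rows --motion "1 -0.1 0.5 0.1 0; 1 -0.1 0.9 0.1 0; 1 -0.1 1.1 0.1 0; 1 -0.1 1.2 0.1 0; 1 -0.1 1.3 0.1 0"

```text
clock: 6.5
eef_pos: [0.5482, -0.1422, 0.0672]
tool_rot: [0.994, -0.108, -0.0, -0.0]
ft_force: [-0.2, 0.3, 0.4]
grip_width: -0.0001
grasp_force: 0.0
```

send_rows --motion "1 0 0.1 0 0; 1 0 0.2 0 0"

```text
clock: 6.7
eef_pos: [0.5478, -0.1439, 0.0672]
tool_rot: [0.994, -0.108, -0.0, -0.0]
ft_force: [0.4, 0.9, 0.4]
grip_width: 0.0001
grasp_force: 0.0
```

send_rows --motion "1 0 0.1 0 0; 1 0 0.2 0 0"

```text
clock: 6.9
eef_pos: [0.5474, -0.1453, 0.0672]
tool_rot: [0.994, -0.108, 0.0, -0.001]
ft_force: [-0.5, 1.6, 0.4]
grip_width: 0.0001
grasp_force: 1.0
```

```bash
python3 go.py
```

```text
t 6.9 rig mm [  0.  107.3  67.2] F [-0.5044  1.6463  0.4109]
twist 2.5034784022770484e-06
```

send_rows --motion "1 0 0.1 0 0; 1 0 0.2 0 0"

```text
clock: 7.1
eef_pos: [0.547, -0.1476, 0.0672]
tool_rot: [0.994, -0.108, 0.0, -0.0]
ft_force: [0.1, 0.0, -0.3]
grip_width: 0.0002
grasp_force: 0.9
```

send_rows --motion "1 0 0.1 0 0; 1 0 0.2 0 0"

```text
clock: 7.3
eef_pos: [0.5465, -0.1498, 0.0672]
tool_rot: [0.994, -0.108, 0.0, -0.0]
ft_force: [1.0, 0.9, 0.1]
grip_width: 0.0002
grasp_force: 0.8
```

```bash
cat > look.py <<'E'
import sys
from go import *
n=sys.argv[-1]; im=snap('side',n+'.png')
m=(im.max(2)<45).astype(np.uint8); m[:,:335]=0; m[:180]=0; m[240:]=0; m[:,372:]=0
k,l,st,ce=cv2.connectedComponentsWithStats(m); i=1+np.argmax(st[1:,4]); print('grip blob',st[i],ce[i])
E
python3 look.py s5
python3 - <<'E'
import sys; sys.path.insert(0,'.')
import numpy as np,cv2
im=cv2.imread('pics/side4.png')
m=(im.max(2)<45).astype(np.uint8); m[:,:335]=0; m[:180]=0; m[240:]=0; m[:,372:]=0
k,l,st,ce=cv2.connectedComponentsWithStats(m); i=1+np.argmax(st[1:,4]); print('ref side4',st[i],ce[i])
E
```

```text
t 7.3 rig mm [  0.1 102.7  67.2] F [1.0287 0.9386 0.1134]
twist -0.00044396214884837026
grip blob [352 210  14  22  85] [358.4706 220.7176]
ref side4 [352 209  14  23  82] [358.43902439 220.45121951]
```

send_rows --motion "1 0 0.05 0 0; 1 0 0.1 0 0; 1 0 0.1 0 0"

```text
clock: 7.65
eef_pos: [0.5462, -0.1511, 0.0671]
tool_rot: [0.994, -0.108, -0.0, 0.0]
ft_force: [0.1, 0.0, -0.1]
grip_width: 0.0001
grasp_force: 0.0
```

send_rows --motion "1 0 0.05 0 0; 1 0 0.1 0 0; 1 0 0.1 0 0"

```text
clock: 7.95
eef_pos: [0.546, -0.1519, 0.0671]
tool_rot: [0.994, -0.108, -0.0, 0.0]
ft_force: [0.2, 1.0, 0.1]
grip_width: -0.0001
grasp_force: 0.1
```

```bash
python3 look.py s6
```

```text
t 7.95 rig mm [  0.  100.6  67.1] F [0.2419 1.025  0.1144]
twist -0.0006465236883322067
grip blob [352 215  14  23  85] [358.5294 226.0353]
```

send_rows --motion "1 0 0.05 0 0; 1 0 0.05 0 0"

```text
clock: 8.2
eef_pos: [0.546, -0.1523, 0.0671]
tool_rot: [0.994, -0.108, 0.0, 0.0]
ft_force: [0.6, 0.7, -0.5]
grip_width: 0.0
grasp_force: 0.2
```

send_rows --motion "1 0 0.05 0 0; 1 0 0.05 0 0"

```text
clock: 8.4
eef_pos: [0.5458, -0.1528, 0.0671]
tool_rot: [0.994, -0.108, -0.0, 0.0]
ft_force: [-0.3, -0.2, 0.7]
grip_width: 0.0002
grasp_force: 0.2
```

send_rows --motion "1 0 0.05 0 0; 1 0 0.05 0 0"

```text
clock: 8.6
eef_pos: [0.5457, -0.1533, 0.0672]
tool_rot: [0.994, -0.108, 0.0, 0.0]
ft_force: [1.5, 0.2, 1.1]
grip_width: 0.0
grasp_force: 0.2
```

send_rows --motion "1 0 0.05 0 0; 1 0 0.05 0 0"

```text
clock: 8.8
eef_pos: [0.5457, -0.1534, 0.0671]
tool_rot: [0.994, -0.108, 0.0, -0.0]
ft_force: [0.1, 1.5, 0.0]
grip_width: 0.0
grasp_force: 1.0
```

send_rows --motion "1 0 0.05 0 0; 1 0 0.05 0 0"

```text
clock: 9.0
eef_pos: [0.5457, -0.1535, 0.0672]
tool_rot: [0.994, -0.108, 0.0, -0.001]
ft_force: [0.4, 4.4, 0.4]
grip_width: 0.0001
grasp_force: 2.1
```

```bash
python3 look.py s7
```

```text
t 9.0 rig mm [ 0.1 99.  67.2] F [0.3591 4.3602 0.3875]
twist 6.742728008382604e-05
grip blob [352 215  14  23  84] [358.5    226.1429]
```

send_rows --motion "1 0 0.03 0 0; 1 0 0.03 0 0"

```text
clock: 9.25
eef_pos: [0.5457, -0.1536, 0.0672]
tool_rot: [0.994, -0.108, 0.0, -0.001]
ft_force: [2.0, 6.2, -0.3]
grip_width: -0.0
grasp_force: 2.8
```

send_rows --motion "1 0 0.02 0 0; 1 0 0.02 0 0"

```text
clock: 9.45
eef_pos: [0.5457, -0.1536, 0.0671]
tool_rot: [0.994, -0.107, 0.0, -0.001]
ft_force: [1.0, 5.7, 1.3]
grip_width: 0.0001
grasp_force: 3.0
```

send_rows --motion "1 0 0.03 0 0; 1 0 0.03 0 0; 1 0 0.03 0 0"

```text
clock: 9.75
eef_pos: [0.5457, -0.1536, 0.0672]
tool_rot: [0.994, -0.107, 0.0, -0.001]
ft_force: [1.6, 6.0, 0.4]
grip_width: -0.0001
grasp_force: 3.3
```

send_rows --motion "1 0 0 0 0; 1 0 0 0 0; 1 0 0 0 0"

```text
clock: 10.05
eef_pos: [0.5456, -0.1536, 0.0671]
tool_rot: [0.994, -0.107, 0.0, -0.001]
ft_force: [1.4, 7.1, -0.8]
grip_width: 0.0004
grasp_force: 3.3
```

send_rows --motion "1 0 0.03 0 0; 1 0 0.03 0 0; 1 0 0.03 0 0"

```text
clock: 10.35
eef_pos: [0.5456, -0.1536, 0.0672]
tool_rot: [0.994, -0.107, 0.0, -0.002]
ft_force: [2.1, 7.4, 0.9]
grip_width: 0.0
grasp_force: 3.6
```

send_rows --motion "1 0 0 0 0; 1 0 0 0 0; 1 0 0 0 0"

```text
clock: 10.65
eef_pos: [0.5456, -0.1536, 0.0671]
tool_rot: [0.994, -0.107, 0.0, -0.002]
ft_force: [1.4, 7.5, 0.8]
grip_width: -0.0004
grasp_force: 3.6
```

```bash
python3 go.py
```

```text
t 10.65 rig mm [ 0.  98.8 67.1] F [1.438  7.4558 0.7992]
twist 0.0008357109561493714
```

send_rows --motion "1 0 0.03 0 0; 1 0 0.03 0 0; 1 0 0.03 0 0; 1 0 0.03 0 0; 1 0 0.03 0 0"

```text
clock: 11.15
eef_pos: [0.5457, -0.1536, 0.0672]
tool_rot: [0.994, -0.107, 0.0, -0.002]
ft_force: [1.6, 7.5, 0.4]
grip_width: 0.0
grasp_force: 4.0
```

send_rows --motion "1 0 -0.3 0 0; 1 0 -0.8 0 0; 1 0 -1.5 0 0; 1 0 -2.2 0 0; 1 0 -2.5 0 0"

```text
clock: 11.65
eef_pos: [0.5507, -0.1305, 0.0671]
tool_rot: [0.994, -0.108, -0.0, 0.0]
ft_force: [-0.6, -0.1, 0.3]
grip_width: -0.0002
grasp_force: 0.0
```

```bash
python3 go.py 0 124 300
```

```text
t 11.65 rig mm [  0.1 122.4  67.1] F [-0.5666 -0.0784  0.2791]
twist 0.00012169171143458501
shift cm [ -0.0063  -0.15   -23.2878] radius 0.5658720090694976
```

send_rows --motion "1 0 0 -5 0; 1 0 0 -10 0; 1 0 0 -13 0; 1 0 5 -13 0; 1 0 10 -13 0"

```text
clock: 12.15
eef_pos: [0.5305, -0.2289, 0.1993]
tool_rot: [0.994, -0.106, 0.002, 0.001]
ft_force: [0.9, -0.4, -0.5]
grip_width: -0.0002
grasp_force: 0.0
```

send_rows --motion "1 0 5 0 0; 1 0 10 0 0; 1 0 15 0 0; 1 0 15.2 0 0; 1 0 15.2 0 0"

```text
clock: 12.65
eef_pos: [0.4957, -0.3785, 0.1965]
tool_rot: [0.994, -0.109, -0.0, -0.0]
ft_force: [0.3, -0.0, -0.2]
grip_width: -0.0003
grasp_force: 0.0
```

```bash
python3 go.py 0 -128 67
```

```text
t 12.65 rig mm [  -0.6 -131.6  196.5] F [ 0.3499 -0.0419 -0.215 ]
twist -0.0034742477684324147
shift cm [ 0.0669 -0.3534 12.9548] radius 0.6227122393556117
```

send_rows --motion "1 0 0 4 0; 1 0 0 8 0; 1 0 0 11 0; 1 0 0 12.9 0; 1 0 -0.5 12.9 0"

```text
clock: 13.15
eef_pos: [0.4959, -0.369, 0.0646]
tool_rot: [0.994, -0.107, -0.003, -0.002]
ft_force: [0.0, 0.2, 0.1]
grip_width: 0.0002
grasp_force: 0.0
```

send_rows --motion "1 0 -0.5 0 0; 1 0 -0.8 0 0; 1 0 -1 0 0; 1 0 -1.2 0 0; 1 0 -1.2 0 0"

```text
clock: 13.65
eef_pos: [0.5006, -0.3607, 0.069]
tool_rot: [0.994, -0.108, 0.001, 0.0]
ft_force: [-0.3, -0.6, -0.4]
grip_width: -0.0
grasp_force: 0.0
```

send_rows --motion "1 0 -0.05 0 0; 1 0 -0.1 0 0; 1 0 -0.1 0 0"

```text
clock: 13.95
eef_pos: [0.5002, -0.3598, 0.0681]
tool_rot: [0.994, -0.108, -0.0, -0.0]
ft_force: [0.3, 0.4, 0.2]
grip_width: 0.0002
grasp_force: 0.0
```

```bash
python3 look.py s8
```

```text
t 13.95 rig mm [  -0.2 -112.3   68.1] F [0.3235 0.4327 0.2376]
twist -0.0007841765556551028
grip blob [338 180  18  23 210] [347.2095 189.4333]
```

send_rows --motion "1 0 -0.05 0 0; 1 0 -0.1 0 0; 1 0 -0.1 0 0"

```text
clock: 14.3
eef_pos: [0.5006, -0.3586, 0.0681]
tool_rot: [0.994, -0.108, -0.0, -0.0]
ft_force: [-0.2, 0.2, -1.4]
grip_width: -0.0002
grasp_force: 0.0
```

send_rows --motion "1 0 -0.05 0 0; 1 0 -0.1 0 0; 1 0 -0.1 0 0"

```text
clock: 14.6
eef_pos: [0.5008, -0.3576, 0.0682]
tool_rot: [0.994, -0.108, -0.0, -0.0]
ft_force: [-0.3, -0.8, -0.2]
grip_width: 0.0002
grasp_force: 0.0
```

send_rows --motion "1 0 -0.05 0 0; 1 0 -0.1 0 0; 1 0 -0.1 0 0"

```text
clock: 14.9
eef_pos: [0.501, -0.3567, 0.0682]
tool_rot: [0.994, -0.108, -0.0, -0.0]
ft_force: [-0.2, -0.1, -0.3]
grip_width: -0.0001
grasp_force: 0.0
```

```bash
python3 go.py
```

```text
t 14.9 rig mm [  -0.  -109.1   68.2] F [-0.1883 -0.0814 -0.3376]
twist -0.00043193163059232487
```

send_rows --motion "1 0 -0.05 0 0; 1 0 -0.05 0 0"

```text
clock: 15.1
eef_pos: [0.5011, -0.3562, 0.0682]
tool_rot: [0.994, -0.108, 0.0, -0.0]
ft_force: [0.2, 0.5, 0.1]
grip_width: -0.0002
grasp_force: 0.0
```

send_rows --motion "1 0 -0.05 0 0; 1 0 -0.05 0 0"

```text
clock: 15.3
eef_pos: [0.5012, -0.3557, 0.0681]
tool_rot: [0.994, -0.108, -0.0, -0.0]
ft_force: [0.5, -0.9, 0.9]
grip_width: -0.0001
grasp_force: 0.0
```

send_rows --motion "1 0 -0.05 0 0; 1 0 -0.05 0 0"

```text
clock: 15.5
eef_pos: [0.5013, -0.3554, 0.0681]
tool_rot: [0.994, -0.108, -0.0, 0.0]
ft_force: [0.3, -0.5, 0.1]
grip_width: -0.0001
grasp_force: 0.2
```

send_rows --motion "1 0 -0.05 0 0; 1 0 -0.05 0 0"

```text
clock: 15.7
eef_pos: [0.5015, -0.3548, 0.0682]
tool_rot: [0.994, -0.108, 0.0, 0.0]
ft_force: [0.3, -0.5, -0.1]
grip_width: 0.0
grasp_force: 0.2
```

send_rows --motion "1 0 -0.05 0 0; 1 0 -0.05 0 0"

```text
clock: 15.9
eef_pos: [0.5016, -0.3543, 0.0681]
tool_rot: [0.994, -0.108, 0.0, -0.0]
ft_force: [1.0, -0.4, 0.2]
grip_width: -0.0004
grasp_force: 0.2
```

send_rows --motion "1 0 -0.05 0 0; 1 0 -0.05 0 0"

```text
clock: 16.1
eef_pos: [0.5017, -0.3538, 0.0682]
tool_rot: [0.994, -0.108, 0.0, -0.0]
ft_force: [-0.4, 0.4, -0.9]
grip_width: 0.0003
grasp_force: 0.2
```

send_rows --motion "1 0 -0.05 0 0; 1 0 -0.05 0 0"

```text
clock: 16.3
eef_pos: [0.5018, -0.3533, 0.0682]
tool_rot: [0.994, -0.108, 0.0, -0.0]
ft_force: [0.7, -0.9, -0.1]
grip_width: 0.0002
grasp_force: 0.2
```

send_rows --motion "1 0 -0.05 0 0; 1 0 -0.05 0 0"

```text
clock: 16.5
eef_pos: [0.5019, -0.3528, 0.0682]
tool_rot: [0.994, -0.108, 0.0, -0.0]
ft_force: [0.3, 0.1, 0.3]
grip_width: -0.0004
grasp_force: 0.2
```

send_rows --motion "1 0 -0.05 0 0; 1 0 -0.05 0 0"

```text
clock: 16.7
eef_pos: [0.502, -0.3526, 0.0682]
tool_rot: [0.994, -0.108, -0.0, 0.0]
ft_force: [-0.6, -2.2, 0.6]
grip_width: 0.0001
grasp_force: 0.8
```

```bash
python3 go.py
```

```text
t 16.7 rig mm [  -0.  -105.    68.2] F [-0.6292 -2.1852  0.6142]
twist -0.0006162408367187677
```

send_rows --motion "1 0 -0.05 0 0; 1 0 -0.05 0 0"

```text
clock: 16.9
eef_pos: [0.502, -0.3525, 0.0682]
tool_rot: [0.994, -0.108, -0.0, 0.001]
ft_force: [-1.4, -3.9, -1.3]
grip_width: 0.0002
grasp_force: 1.7
```

send_rows --motion "1 0 -0.05 0 0; 1 0 -0.05 0 0; 1 0 -0.05 0 0"

```text
clock: 17.2
eef_pos: [0.502, -0.3524, 0.0682]
tool_rot: [0.994, -0.108, -0.0, 0.001]
ft_force: [-1.3, -5.4, -0.4]
grip_width: 0.0001
grasp_force: 2.5
```

send_rows --motion "1 0 -0.04 0 0; 1 0 -0.04 0 0; 1 0 -0.04 0 0"

```text
clock: 17.5
eef_pos: [0.502, -0.3524, 0.0683]
tool_rot: [0.994, -0.108, -0.0, 0.001]
ft_force: [-1.0, -5.7, -0.2]
grip_width: -0.0001
grasp_force: 2.9
```

send_rows --motion "1 0 -0.04 0 0; 1 0 -0.04 0 0; 1 0 -0.04 0 0"

```text
clock: 17.8
eef_pos: [0.502, -0.3523, 0.0683]
tool_rot: [0.994, -0.109, -0.0, 0.002]
ft_force: [-1.2, -6.3, -0.9]
grip_width: 0.0004
grasp_force: 3.3
```

send_rows --motion "1 0 -0.04 0 0; 1 0 -0.04 0 0; 1 0 -0.04 0 0"

```text
clock: 18.1
eef_pos: [0.502, -0.3523, 0.0683]
tool_rot: [0.994, -0.109, -0.0, 0.002]
ft_force: [-2.0, -7.2, -0.8]
grip_width: -0.0002
grasp_force: 3.7
```

send_rows --motion "1 0 -0.04 0 0; 1 0 -0.04 0 0; 1 0 -0.04 0 0"

```text
clock: 18.4
eef_pos: [0.502, -0.3523, 0.0683]
tool_rot: [0.994, -0.109, -0.0, 0.002]
ft_force: [-2.2, -7.5, -0.6]
grip_width: -0.0003
grasp_force: 4.2
```

send_rows --motion "1 0 -0.02 0 0; 1 0 -0.02 0 0; 1 0 -0.02 0 0"

```text
clock: 18.7
eef_pos: [0.502, -0.3522, 0.0684]
tool_rot: [0.994, -0.109, -0.0, 0.002]
ft_force: [-1.1, -8.0, -0.9]
grip_width: 0.0001
grasp_force: 4.4
```

send_rows --motion "1 0 0.3 0 0; 1 0 0.8 0 0; 1 0 1.5 0 0; 1 0 2 0 0; 1 0 2 0 0"

```text
clock: 19.2
eef_pos: [0.4982, -0.3697, 0.0681]
tool_rot: [0.994, -0.108, 0.0, -0.0]
ft_force: [0.5, 0.5, 0.0]
grip_width: 0.0003
grasp_force: 0.0
```

send_rows --motion "1 0 0 -5 0; 1 0 0 -10 0; 1 0 0 -14 0; 1 -5 0 -16 0; 1 -10 2 -16 0"

```text
clock: 19.7
eef_pos: [0.4055, -0.3662, 0.2315]
tool_rot: [0.994, -0.106, 0.003, 0.002]
ft_force: [-0.8, -1.4, 0.5]
grip_width: -0.0
grasp_force: 0.0
```

send_rows --motion "1 -5 2 0 0; 1 -10 4 0 0; 1 -15 6 0 0; 1 -16 6 0 0; 1 -16 6 0 0"

```text
clock: 20.2
eef_pos: [0.2317, -0.3901, 0.2284]
tool_rot: [0.994, -0.11, -0.0, -0.0]
ft_force: [1.1, -0.4, 0.4]
grip_width: -0.0002
grasp_force: 0.0
```

```bash
python3 look.py s9; python3 - <<'E'
from h import *
snap('top','top9.png')
a=cv2.imread('pics/s9.png')[150:290,260:400]; b=cv2.imread('pics/top9.png')[190:330,310:450]
cv2.imwrite('pics/c9.png',cv2.resize(cv2.hconcat([a,b]),(800,400),interpolation=cv2.INTER_CUBIC))
E
```

```text
t 20.2 rig mm [-255.9 -199.4  228.4] F [ 1.0831 -0.3672  0.3771]
twist -0.004728609332727951
grip blob [352 215  14  23  85] [358.5294 226.0353]
```

View pics/c9.png

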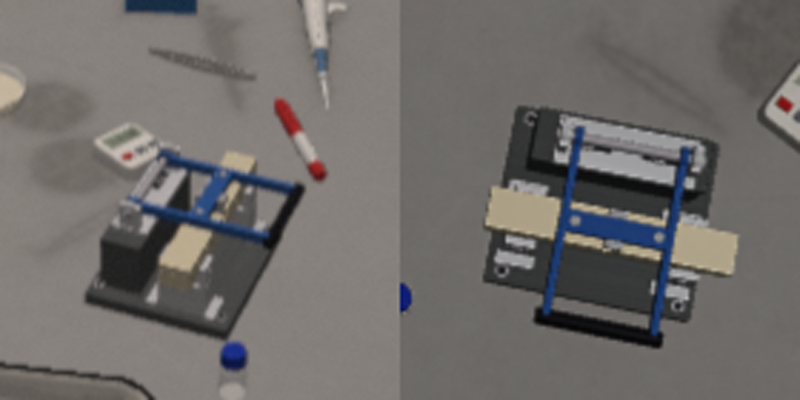

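The picture shows the yoke level over the bar, with the grip bar's ends at about (300,190) and (270,240) in the side crop, where they project for the blade in the slot. The bar lies on its rollers. The vial, marker and timer have not moved, and the arm is clear.

```bash
python3 -c "
from h import *
print(workorder.job_done())"
```

```text
the job is handed in; nothing more can be done
None
```

The blade is fully down in the slot, the bar held against pushes of about 8 N on its left end and then its right end, it still lies on its rollers, the vial, marker and timer look unmoved, and the job was handed in at about 20 s.

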